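# Hold the spade drill up to the inspection camera

## Task

Pull the spade drill (the tool with the wide flat tang) out of the bench rack and hold it up to the inspection camera: its blade at the camera's focus point, on the lens axis 120 mm in front of the glass and straight above the round mark on the stand's foot, tang end up, with the drill tilted so that the flat of the blade faces square into the sloping lens and the shank does not lean sideways in the picture. Finish while still holding it there, still and in the air. Do not bump the camera or its stand, leave the other two tools in the rack, and do not disturb the other things on the bench.

Things in the scene. Friction and masses are not known exactly. Their poses are not given: they have to be found in the camera images.
- spade_drill: Bare steel spade drill, 135 mm long, 0.2 to 0.3 kg, upright in any one of the rack's holes. Origin at the blade's tip (lower end); z runs up the drill to the tang, x is square to the flat of blade and tang, y along their width; a half turn about z looks the same. From the tip: blade z 0-30 mm; round 16 mm shank z 30-85; 32 mm collar z 85-91, resting on the rack's top; flat tang z 91-135.
- blade (a point): Centre of the spade drill's blade, on its axis, 15 mm above the tip; axes as the drill's. The blade is flat, 5 mm thick (x), 18 mm wide (y), with a V-shaped point; it lies in the same plane as the tang.
- tang (a point): Good grip point on the spade drill's axis, in the tang, 115 mm above the tip, 20 mm below the tang's top; axes as the drill's. The tang is a flat bar 12 mm thick (x), 28 mm wide (y), 44 mm high, gripped across its 12 mm.
- rack: Aluminium tool rack bolted to the bench: 90 (x) x 270 (y) mm, 95 mm high, a 12 mm top plate on end walls, open front and back. Origin at the centre of its underside, z up. Three through holes, 23 mm wide, in the top plate at y = -80, 0, +80 mm; in each a tool hangs by its collar, tip 10 mm above the bench, turned at any yaw. Lifted straight up 85 mm it is clear of the rack.
- reamer: Neighbour in the rack, to be left there: round reamer with the same collar and above it a slim square drive 11 mm across and 28 mm high. Origin at its lower tip.
- countersink: Neighbour in the rack, to be left there: countersink with the same collar and above it a plain round head 24 mm in diameter and 30 mm high. Origin at its lower tip.
- camera_stand: Grey stand bolted to the bench: foot plate 320 x 100 x 10 mm, on it a dark round mark 30 mm wide, 2 mm high; a 24 mm column, 225 mm high, 205 mm from the mark, carries the camera. Origin at bench height (z = 0) under the mark's middle; x along the plate from mark to column, z up. The plate reaches from x = -50 to +270 mm.
- camera_head: Camera: black 36 mm lens in a white 64 mm ring light, grey body behind. Origin at the centre of the front glass, 113 mm from the mark along the stand's x, 201 mm above the bench. It looks along its -x, sloping 20 degrees down; y is level; z points up, leaning 20 degrees away from the camera. A drill rightly presented has its x along this x (either way round) and its z along this z.
- focus (a point): The camera's focus point in free air: on the lens axis 120 mm in front of the glass, straight above the mark, 160 mm above the bench; axes as camera_head's.
- pipe_stub: Bystander: upright cut piece of steel pipe, 56 mm in diameter, 80 mm high. Origin at the centre of its underside.
- coolant_bottle: Bystander: upright white bottle, 66 mm in diameter, 170 mm high. Origin at the centre of its underside.
- wrench: Bystander: steel wrench lying flat, 180 mm long.
Things that resemble listed ones, but are neither listed nor needed, are in the scene too. What is shaped like the reamer but brown or purple is not meant. Leave any brown look-alike of the spade_drill alone.

How it is judged:
By the outcome, as a careful person would: the job done as asked, in the order asked, and still so for the second after the job is handed in, while the arm keeps its last pose, push and grip.
It also fails if it takes over 32 s, if anything falls off the work surface, if the arm or the gripper's body presses on something with over 40 N, if the wrist force passes 120 N, or if a joint passes its speed limit or range.

## Robot

A 6-joint arm with a two-finger parallel gripper is mounted at the origin on the work surface. World frame = base frame: x ahead of the robot, y to its left, z up, the work surface at z = 0. Lengths are in m, angles in rad, forces in N, time in s.
With the tool pointing down it reaches from about 0.35 to 0.775 m from the base axis. Payload 5.5 kg.
Tool frame: the origin (TCP) lies at the very end of the fingers, on their centre line; the grasp point (between the pads) lies 19 mm behind it; x points along the fingers, y is the direction in which the jaws open and shut, and the axes are right-handed (so a half turn about x gives the same grasp; the last joint's range is limited). The gripper opens to 85 mm and grips with 20 to 120 N. Pads are 22 mm wide; open, the fingers measure 114 mm over their backs; the gripper's body (76 mm by 85 mm) begins 54 mm behind the grasp point. The pads swing forward as they close: fully open they stand 13 mm farther back than shut.
Start: joints at [-1.335, 0.313, 0.046, 1.304, 0, 1.431], TCP at [0.211, -0.535, 0.231] pointing down, gripper open.
Joint ranges: [-2.76, 2.76], [-0.86, 1.69], [-1.03, 1.26], [-2.2, 2.34], [-1.47, 1.5], [-3.14, 3.14]. Speed limits (rad/s): [2.57, 2.57, 3.14, 3.14, 3.14, 3.14].

## Interface

Orientations are given as a unit quaternion [w, x, y, z].
In Python, from workcell import env gives the robot as it stands.
- The arm moves only by the tool servo_tool, never from a script. Its argument "increments" is a list of rows, each an object with "offset": the shift along the tool's x, y, z in cm, a list of three; "yaw": the turn about the tool's x in degrees. In form: [{"offset": [x, y, z], "yaw": yaw}, ...]. A call has exactly 8 rows; each row is the pose to reach, as a shift and turn from the pose commanded when the call began, along the tool's axes at that moment; what a row does not reach only later rows make up. A row lasts 1/10 s, in which the tool goes at most 50 mm and 8.59 degrees, less where a joint would pass 70% of its speed; a pose out of reach is approached as far as the arm can. A call with a gripper value outside its range is refused whole. "claw" is the opening, from 0 (shut) to 1 (fully open), set as the call begins (left out, the last holds). The fingers move at their own pace and stop on an object; "force" is the grip in N (left out, the last holds). Time passes only in rows, so rows that repeat a pose let the fingers close, or fill a call up. It gives the time, the measured TCP pose, the force and the opening at its end, in the units of the state.
- env.get_state(): the state, without advancing time (a new reading comes with each control period).
- env.read_camera(name): name is "side" or "top" or "wrist"; returns (picture, depth): 384x512x3 uint8, red, green, blue; 384x512 float32, m along the optical axis (not along the pixel's ray), 0 where there is no reading.
- env.camera_model(name): a dict with "vertical_fov" (degrees; the focal length in pixels is half the picture's height over the tangent of half this angle, whatever the lens; pixels are square), "cx", "cy" (the principal point, pixels), "D" ([k1, k2, p1, p2, k3] as OpenCV has them; the pictures are not rectified), "world_from_camera" (4x4, takes a point from camera to world coordinates). Camera axes: x right, y up, looking along -z (the intrinsics and any distortion apply to the point x, -y, -z); pixel columns grow to the right and rows downward; lengths in m; the calibration is good to about 2 mm. A picture is of the moment at which its call begins: read the wrist's pose just before it. camera_model takes no time and is no camera call; for the wrist camera it gives the pose at the moment of the call.
- env.hand_in(): hands the job in, once; it reports no verdict.
The state is a dict: "clock": time; "joint_pos": joint angles; "qvel": joint speeds; "tau": joint torques, N m; "tcp_pos": TCP position; "orientation": TCP orientation; "wrist_force": force on the tool from outside, world axes, zero at the start; "ft_torque": the same for the moment, N m; "finger_gap": finger opening in m.
Only numpy, scipy, OpenCV 4.12 (cv2) and the standard library are available. Lean on these libraries where they do the work, as an engineer would, in place of code of your own. Each camera call takes 0.05 s, during which the arm holds its last target.

## Working session

There is one attempt and no reset: what is moved stays moved. The work goes in short steps, Python scripts to look and compute and a tool call to move; the robot and the scene stay as the last step left them, time stands still between calls to the robot, and variables do not carry over. Pictures are saved under pics/ and viewed, and the job is handed in when it is done.

Besides the shell and the picture viewer there is one more tool, called after ">>>" as name(argument=value, ...) on one line, values as JSON. servo_tool: Moves the arm, as the interface text tells. Its arguments: {"type":"object","properties":{"increments":{"type":"array","items":{"type":"object","properties":{"offset":{"type":"array","items":{"type":"number"}},"yaw":{"type":"number"}}}},"claw":{"type":"number"},"force":{"type":"number"}},"required":["increments"]}

```bash
ls; mkdir -p pics
cat > h.py <<'E'
import numpy as np, cv2
from workcell import env
def snap(n,tag):
    m=env.camera_model(n); p,d=env.read_camera(n)
    cv2.imwrite(f'pics/{tag}.png',cv2.cvtColor(p,cv2.COLOR_RGB2BGR)); np.savez(f'{tag}.npz',p=p,d=d,T=m['world_from_camera'],f=192/np.tan(np.radians(m['vertical_fov'])/2),c=[m['cx'],m['cy']],D=m['D'])
    return p,d,m
def load(tag): return np.load(f'{tag}.npz')
def ray(z,uv):
    K=np.array([[z['f'],0,z['c'][0]],[0,z['f'],z['c'][1]],[0,0,1]])
    q=cv2.undistortPoints(np.array(uv,float).reshape(-1,1,2),K,z['D'])[:,0]
    return np.c_[q[:,0],-q[:,1],-np.ones(len(q))]
def pts(z,uv):
    uv=np.array(uv,int).reshape(-1,2); r=ray(z,uv)*z['d'][uv[:,1],uv[:,0]][:,None]
    return r@z['T'][:3,:3].T+z['T'][:3,3]
def cloud(z):
    v,u=np.mgrid[:384,:512]; return pts(z,np.c_[u.ravel(),v.ravel()]).reshape(384,512,3)
def proj(z,P):
    P=np.array(P,float).reshape(-1,3); c=(P-z['T'][:3,3])@z['T'][:3,:3]; c=c*[1,-1,-1]
    K=np.array([[z['f'],0,z['c'][0]],[0,z['f'],z['c'][1]],[0,0,1]])
    return cv2.projectPoints(c,np.zeros(3),np.zeros(3),K,z['D'])[0][:,0]
def tri(z1,uv1,z2,uv2):
    A=[];b=[]
    for z,uv in((z1,uv1),(z2,uv2)):
        d=z['T'][:3,:3]@ray(z,[uv])[0]; d/=np.linalg.norm(d); M=np.eye(3)-np.outer(d,d); A.append(M); b.append(M@z['T'][:3,3])
    x,r,_,_=np.linalg.lstsq(np.vstack(A),np.hstack(b),rcond=None); return x,np.sqrt(r)
E
python3 - <<'E'
from h import *
for n in('side','top','wrist'):
    p,d,m=snap(n,n+'0'); print(n,m)
s=env.get_state();print(s)
E
```

```text
pics
side {'vertical_fov': 55.564424842824415, 'cx': 252.78322634742628, 'cy': 186.9690464961027, 'D': array([-0.00651968,  0.        ,  0.        ,  0.        ,  0.        ]), 'world_from_camera': array([[-0.96806305,  0.18293668, -0.1714296 ,  0.35750009],
       [-0.25065508, -0.69233574,  0.67664115,  0.71417004],
       [ 0.00509564,  0.698001  ,  0.71607866,  0.80633593],
       [ 0.        ,  0.        ,  0.        ,  1.        ]])}
top {'vertical_fov': 45.57836337796506, 'cx': 256.2530137722538, 'cy': 190.07922458837078, 'D': array([0.02050708, 0.        , 0.        , 0.        , 0.        ]), 'world_from_camera': array([[ 0.02215712,  0.98805648, -0.15249083,  0.33563336],
       [-0.9994527 ,  0.01814369, -0.02766066,  0.05658233],
       [-0.02456355,  0.15302025,  0.98791773,  1.33110996],
       [ 0.        ,  0.        ,  0.        ,  1.        ]])}
wrist {'vertical_fov': 64.22849808323815, 'cx': 252.20698483834522, 'cy': 191.74836045806623, 'D': array([-0.0398656,  0.       ,  0.       ,  0.       ,  0.       ]), 'world_from_camera': array([[ 0.36757024,  0.8985934 ,  
[... 178 characters left out ...]
  ,  0.        ,  1.        ]])}
{'clock': 0.15, 'joint_pos': array([-1.33460030e+00,  3.13840421e-01,  4.52445642e-02,  1.30362789e+00,
       -9.24452455e-07,  1.43115125e+00]), 'qvel': array([-0.00131232, -0.00164221,  0.00335258, -0.00018744,  0.00269348,
       -0.00018319]), 'tau': array([ 1.09342080e-03, -4.81064773e+01,  2.98816127e+01,  1.39423826e-02,
       -1.52659927e-04, -1.72355971e-05]), 'tcp_pos': array([ 0.21093059, -0.53449241,  0.2306085 ]), 'orientation': array([-0.13159509, -0.69463319, -0.13260322,  0.69468255]), 'wrist_force': array([-1.02116021,  0.51885886, -0.54027199]), 'ft_torque': array([ 0.01116931, -0.00197339,  0.00791009]), 'finger_gap': 0.08506835928438315}
```

View pics/side0.png

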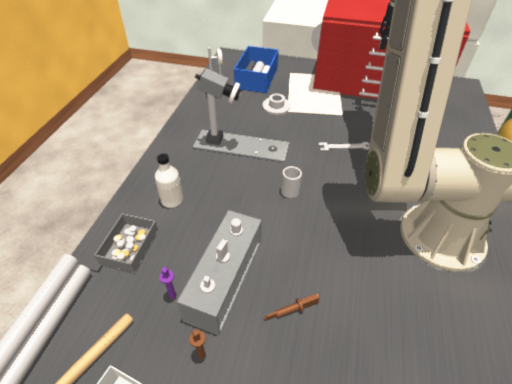

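View pics/top0.png

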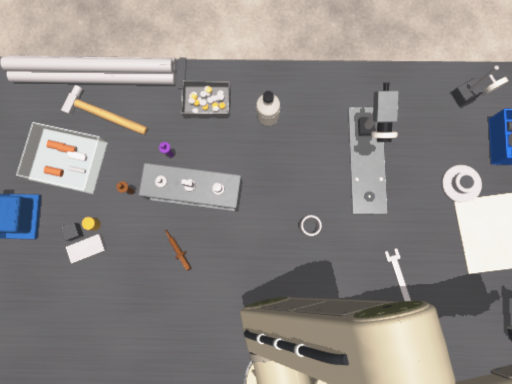

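View pics/wrist0.png

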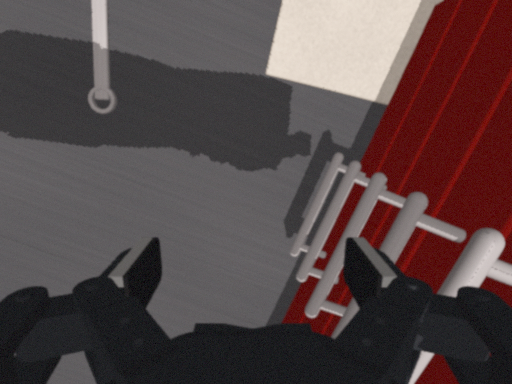

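The top view shows the rack at px (140–240, 165–208), with the middle tool at (188,184) looking like the flat tang. The stand mark is at (370,196). In the side view the middle tool is at (222,250). I'll zoom in before measuring.

Run:
```python
from h import *
def crop(t,x0,y0,w,h,s):
    im=cv2.imread(f'pics/{t}.png')[y0:y0+h,x0:x0+w]; return cv2.resize(im,(w*s,h*s),interpolation=cv2.INTER_CUBIC)
a=crop('top0',130,155,120,60,6); b=crop('top0',340,100,66,120,5)
cv2.imwrite('pics/c1.png',a);
cv2.imwrite('pics/c2.png',crop('side0',180,200,90,130,4)); cv2.imwrite('pics/c3.png',crop('side0',185,40,110,125,4)); cv2.imwrite('pics/c4.png',b[:600])
s=load('side0');t=load('top0')
print('top', pts(t,[(188,182),(161,181),(218,187),(370,196),(370,190),(388,135)]))
print('side',pts(s,[(222,246),(207,281),(236,222),(273,149),(234,92)]))
for n,z in(('top',t),('side',s)): print(n,z['f'])
C=cloud(t);m=(C[...,2]>.085)&(C[...,2]<.105)&(t['d']>0);m[:, :135]=0;m[:,245:]=0;m[:160]=0;m[215:]=0
P=C[m];r=cv2.minAreaRect(P[:,:2].astype(np.float32));print(r,P[:,2].mean(),m.sum())
```

```text
top [[ 0.53738512  0.27109501  0.1427688 ]
 [ 0.54326711  0.34934002  0.11651013]
 [ 0.52740085  0.19243629  0.13042994]
 [ 0.52821877 -0.23654686  0.01019005]
 [ 0.54557868 -0.23647992  0.01173701]
 [ 0.64603349 -0.23146686  0.23959457]]
side [[ 0.53573613  0.28105911  0.14498866]
 [ 0.54388027  0.36063683  0.12647645]
 [ 0.52873737  0.19764928  0.13027776]
 [ 0.52661256 -0.22877921  0.01127734]
 [ 0.65033218 -0.20469981  0.22471948]]
top 456.99147191450345
side 364.43459842015926
((0.5364436507225037, 0.27568113803863525), (0.2713543772697449, 0.09090752899646759), 83.57317352294922) 0.09438142755427534 3002
```

Run:
```python
import cv2,numpy as np
a=[cv2.imread(f'pics/c{i}.png') for i in (1,2,3,4)]
H=600
b=np.zeros((600,800,3),np.uint8); b[:360,:720]=a[0]; cv2.imwrite('pics/m1.png',b[:360])
b=np.zeros((600,800,3),np.uint8); b[:520,:360]=a[1]; b[:500,360:800]=a[2]; cv2.imwrite('pics/m2.png',b)
```

```text
(no output)
```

View pics/m1.png

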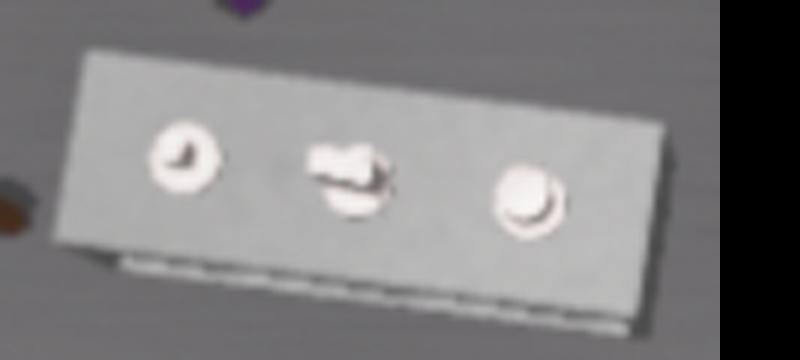

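View pics/m2.png

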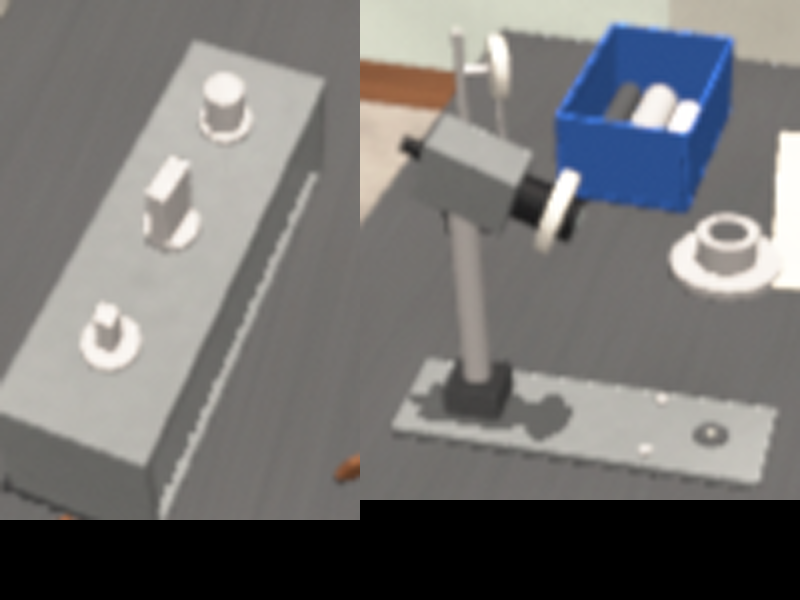

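View pics/c4.png

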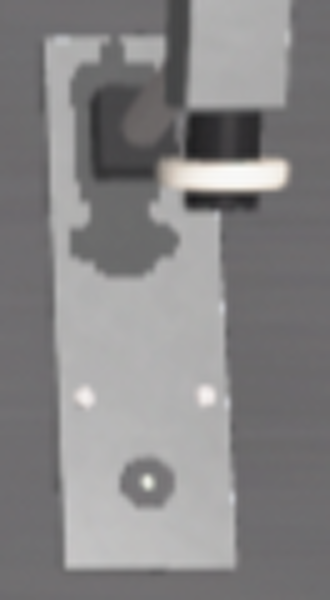

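Run:
```python
from h import *
s=load('side0');t=load('top0')
print('mark',tri(t,(369.4,196.4),s,(272.75,148.25)))
# top heads
c1=lambda u,v:(130+u/6-.4,155+v/6-.4); c2=lambda u,v:(180+u/4-.4,200+v/4-.4)
print('tang top ctr',tri(t,c1(340,158),s,c2(171,172)))
print('csink top',tri(t,c1(520,192),s,c2(223,84)))
print('reamer top',tri(t,c1(188,148),s,c2(105,308)))
print('collar reamer',tri(t,c1(184,158),s,c2(110,341)))
print('rack cornerR near', tri(t,c1(634,312),s,c2(325,78)), 'L far',tri(t,c1(85,50),s,c2(2,412)),'R far',tri(t,c1(665,123),s,c2(195,42)),'L near',tri(t,c1(55,240),s,c2(148,466)))
for n,z in(('t',t),('s',s)):
    C=cloud(z);ctr=np.array([.536,.276]);
    m=(C[...,2]>.112)&(C[...,2]<.16)&(np.linalg.norm(C[...,:2]-ctr,axis=-1)<.035)&(z['d']>0)
    P=C[m];print(n,len(P),cv2.minAreaRect(P[:,:2].astype(np.float32)),np.percentile(P[:,2],[5,50,95]),P.mean(0))
    m=(C[...,2]>.004)&(C[...,2]<.016)&(abs(C[...,0]-.62)<.2)&(abs(C[...,1]+.23)<.09)&(z['d']>0)
    m=cv2.morphologyEx(m.astype(np.uint8),cv2.MORPH_OPEN,np.ones((3,3)))>0
    P=C[m];print(n,len(P),cv2.minAreaRect(P[:,:2].astype(np.float32)),P[:,2].mean())
    m=(C[...,2]>.16)&(abs(C[...,0]-.67)<.12)&(abs(C[...,1]+.23)<.07)&(z['d']>0)
    P=C[m];print(n,'head',len(P),cv2.minAreaRect(P[:,:2].astype(np.float32)),P[:,2].max(),P.mean(0))
```

```text
mark (array([ 0.52796473, -0.23502091,  0.00905553]), array([0.00110203]))
tang top ctr (array([0.53800282, 0.27459261, 0.14852729]), array([0.00164686]))
csink top (array([0.5291372 , 0.19685566, 0.13399454]), array([0.00184338]))
reamer top (array([0.54905534, 0.34888145, 0.12169072]), array([0.002715]))
collar reamer (array([0.54703976, 0.35549794, 0.09996752]), array([0.00111843]))
rack cornerR near (array([0.47965389, 0.14726655, 0.09672197]), array([3.71779727e-05])) L far (array([0.59403255, 0.40516545, 0.09276155]), array([0.00476401])) R far (array([0.56820321, 0.1359179 , 0.09208729]), array([0.00040029])) L near (array([0.50770881, 0.41402533, 0.09390487]), array([0.00053943]))
t 71 ((0.5355860590934753, 0.2750333547592163), (0.0288273636251688, 0.012599141336977482), 74.73625946044922) [0.11491527 0.14330029 0.14735688] [0.53451904 0.27351944 0.13851465]
t 2820 ((0.6385416388511658, -0.22980506718158722), (0.3209124505519867, 0.10061460733413696), 1.8677095174789429) 0.009274847279419792
t head 1183 ((0.7074958086013794, -0.22970598936080933), (0.061455078423023224, 0.14272715151309967), 89.69944763183594) 0.27096005375553456 [ 0.70095012 -0.22424741  0.24197209]
s 151 ((0.5393287539482117, 0.27601557970046997), (0.028712820261716843, 0.013111640699207783), 77.47029876708984) [0.11407195 0.13875061 0.14663978] [0.53798415 0.27971508 0.13484887]
s 1595 ((0.6427531838417053, -0.22828835248947144), (0.323760062456131, 0.10579310357570648), 2.3969287872314453) 0.010216304504027936
s head 909 ((0.7074940204620361, -0.2235008180141449), (0.05559222400188446, 0.13999071717262268), 88.9217758178711) 0.26585091925379556 [ 0.70736191 -0.21251195  0.22854007]
```

The middle tool is the spade drill, at about (0.537, 0.2755), top z about 0.147, with its wide axis at about 75°. The mark is at (0.528, -0.235) and the stand's yaw is about 2°. All of this fits the stated sizes.

The moves can't tilt the tool itself. So I'll grip the tang across its width, parallel to the drill's y axis. Then I'll tilt the drill 20° between the pads by levering the blade against the bolted rack's hole. First I'll move over the drill.

>>> servo_tool(increments=[{"offset": [-0.3, -2, -1.9], "yaw": -4}, {"offset": [-0.8, -5.5, -5.2], "yaw": -11}, {"offset": [-1.2, -9, -8.5], "yaw": -18}, {"offset": [-1.6, -12.5, -11.8], "yaw": -25}, {"offset": [-2, -16, -15.1], "yaw": -32}, {"offset": [-2, -19.5, -18.4], "yaw": -39}, {"offset": [-2, -23, -21.8], "yaw": -46}, {"offset": [-2, -26.5, -25.1], "yaw": -53}], claw=0.65)

```text
clock: 0.95
tcp_pos: [0.3475, -0.1944, 0.2513]
orientation: [0.43, 0.562, 0.429, -0.562]
wrist_force: [1.5, -0.3, 0.3]
finger_gap: 0.0554
```

```bash
cat >> h.py <<'E'
from scipy.spatial.transform import Rotation as Ro
def where(target=None,ang=None):
    s=env.get_state(); q=s['orientation'];R=Ro.from_quat([*q[1:],q[0]]).as_matrix()
    a=np.degrees(np.arctan2(R[1,1],R[0,1]))
    print('t',s['clock'],'tcp',s['tcp_pos'].round(4),'yang',a.round(2),'down',R[:,0].round(4),'gap',round(s['finger_gap'],4),'F',s['wrist_force'].round(1),'T',s['ft_torque'].round(2),'q',np.degrees(s['joint_pos']).round(0))
    if target is not None:
        print('offset cm',(R.T@(np.array(target)-s['tcp_pos'])*100).round(2),'yaw',-(((ang-a)+180)%360-180))
    return s,R
E
python3 -c "
from h import *
where([.537,.2755,.25],75)"
```

```text
t 0.95 tcp [ 0.3475 -0.1944  0.2513] yang -15.21 down [ 4.e-04 -2.e-04 -1.e+00] gap 0.0554 F [ 1.5 -0.3  0.3] T [-0.06 -0.07  0.03] q [-41.  -2. -18.  74.   0.  64.]
offset cm [  0.13   5.96 -50.32] yaw -90.2134940534533
```

>>> servo_tool(increments=[{"offset": [0, 0.4, -3.5], "yaw": -7}, {"offset": [0, 0.8, -7.3], "yaw": -14}, {"offset": [0, 1.2, -11.5], "yaw": -22}, {"offset": [0, 1.7, -15.8], "yaw": -30}, {"offset": [0, 2.3, -20], "yaw": -38}, {"offset": [0, 2.8, -24.3], "yaw": -46}, {"offset": [0, 3.3, -28.5], "yaw": -54}, {"offset": [0, 3.8, -32.8], "yaw": -62}])

```text
clock: 1.75
tcp_pos: [0.4716, 0.1115, 0.2511]
orientation: [0.658, 0.26, 0.658, -0.26]
wrist_force: [0.5, -0.5, -0.4]
finger_gap: 0.0554
```

```bash
python3 -c "
from h import *
where([.525,.2785,.22],75)"
```

```text
t 1.75 tcp [0.4716 0.1115 0.2511] yang 46.88 down [-0.e+00 -3.e-04 -1.e+00] gap 0.0554 F [ 0.5 -0.5 -0.4] T [ 0.   -0.    0.02] q [ 4.  8. -8. 75. -0. 47.]
offset cm [ 3.11 15.84 -7.52] yaw -28.12337098201644
```

>>> servo_tool(increments=[{"offset": [0.5, 4, -1.9], "yaw": -7}, {"offset": [1, 8, -3.8], "yaw": -14}, {"offset": [2, 12, -5.7], "yaw": -21}, {"offset": [2.7, 14.5, -6.9], "yaw": -26}, {"offset": [3.1, 15.8, -7.5], "yaw": -28.1}, {"offset": [3.1, 15.8, -7.5], "yaw": -28.1}, {"offset": [3.1, 15.8, -7.5], "yaw": -28.1}, {"offset": [3.1, 15.8, -7.5], "yaw": -28.1}])

```text
clock: 2.55
tcp_pos: [0.5255, 0.2747, 0.2208]
orientation: [0.701, 0.095, 0.701, -0.095]
wrist_force: [0.3, -0.7, -0.4]
finger_gap: 0.0557
```

```bash
python3 -c "
from h import *
snap('wrist','wrist1')
where([.537,.2755,.107],75)"
```

```text
t 2.6 tcp [0.5257 0.2747 0.221 ] yang 74.5 down [ 7.e-04 -1.e-04 -1.e+00] gap 0.0554 F [ 0.2  0.4 -0.6] T [ 0.01 -0.02  0.05] q [20. 20.  4. 74. -0. 35.]
offset cm [11.4   0.38  1.06] yaw -0.50099520360817
```

View pics/wrist1.png

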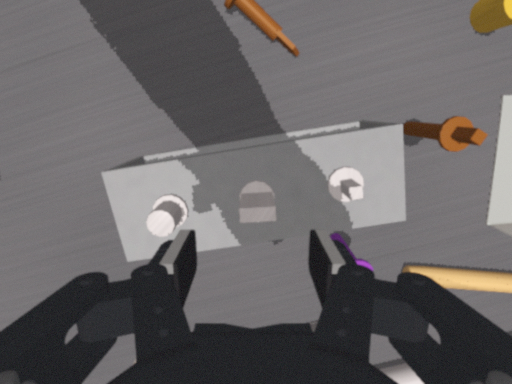

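The wrist view shows the tang between the fingers, with its top face at about x 240–277, y 206–222. The countersink is at (165,215) and the reamer at (348,185).

Run:
```python
from h import *
im=cv2.imread('pics/wrist1.png')[170:240,220:300];cv2.imwrite('pics/w1c.png',cv2.resize(im,None,fx=8,fy=8,interpolation=cv2.INTER_CUBIC))
z=load('wrist1');C=cloud(z);m=(C[...,2]>.135)&(C[...,2]<.16)&(np.linalg.norm(C[...,:2]-[.537,.2755],axis=-1)<.035)&(z['d']>0)
P=C[m];v,u=np.where(m);print(len(P),cv2.minAreaRect(P[:,:2].astype(np.float32)),P.mean(0),u.min(),u.max(),v.min(),v.max())
print(cv2.minAreaRect(np.c_[u,v].astype(np.float32)))
t=load('top0');print(tri(z,(u.mean(),v.mean()),t,(130+340/6-.4,155+158/6-.4)))
m=(C[...,2]>.088)&(C[...,2]<.104)&(z['d']>0);m[:,420:]=0;m[:,:95]=0;m[:110]=0;P=C[m];print(cv2.minAreaRect(P[:,:2].astype(np.float32)),P[:,2].mean())
```

```text
663 ((0.5365362167358398, 0.2762387692928314), (0.027898209169507027, 0.01240540575236082), 78.29354095458984) [0.53555772 0.27644539 0.14314153] 239 276 203 222
((257.45843505859375, 212.25230407714844), (18.30510711669922, 36.943031311035156), 86.8201675415039)
(array([0.54031971, 0.276592  , 0.13348289]), array([0.00237725]))
((0.561435878276825, 0.2730916142463684), (0.2712962329387665, 0.14121350646018982), 83.24988555908203) 0.09434993601058353
```

View pics/w1c.png

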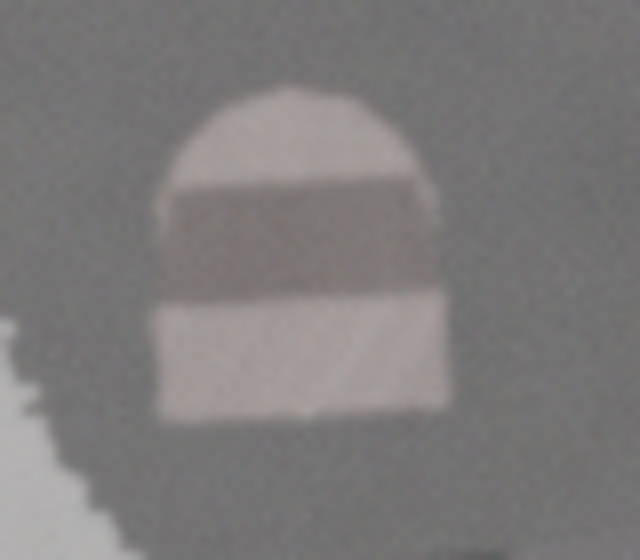

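>>> servo_tool(increments=[{"offset": [0.5, 0.4, 1.0], "yaw": -2.5}, {"offset": [2, 0.4, 1.0], "yaw": -2.5}, {"offset": [4, 0.4, 1.0], "yaw": -2.5}, {"offset": [6, 0.4, 1.0], "yaw": -2.5}, {"offset": [8, 0.4, 1.0], "yaw": -2.5}, {"offset": [9.5, 0.4, 1.0], "yaw": -2.5}, {"offset": [9.9, 0.4, 1.0], "yaw": -2.5}, {"offset": [9.9, 0.4, 1.0], "yaw": -2.5}])

```text
clock: 3.4
tcp_pos: [0.5361, 0.2762, 0.1214]
orientation: [0.702, 0.08, 0.703, -0.08]
wrist_force: [-0.6, 0.6, 0.9]
finger_gap: 0.0555
```

```bash
python3 -c "
from h import *
snap('wrist','wrist2');snap('side','side2')
where([.5367,.276,.107],77)
im=cv2.imread('pics/side2.png')[190:320,160:290];im=cv2.resize(im,None,fx=3,fy=3);w=cv2.imread('pics/wrist2.png')[120:320,140:380];w=cv2.resize(w,(400,333));o=np.zeros((390,800,3),np.uint8);o[:,:390]=im;o[:333,400:]=w;cv2.imwrite('pics/m3.png',o)"
```

```text
t 3.5 tcp [0.537  0.2769 0.1225] yang 77.08 down [ 1.6e-03  4.0e-04 -1.0e+00] gap 0.0551 F [ 0.2 -1.   0.1] T [ 0.01  0.02 -0.  ] q [20. 24. -4. 62. -0. 33.]
offset cm [ 1.55 -0.1  -0.01] yaw 0.0829105917079005
```

View pics/m3.png

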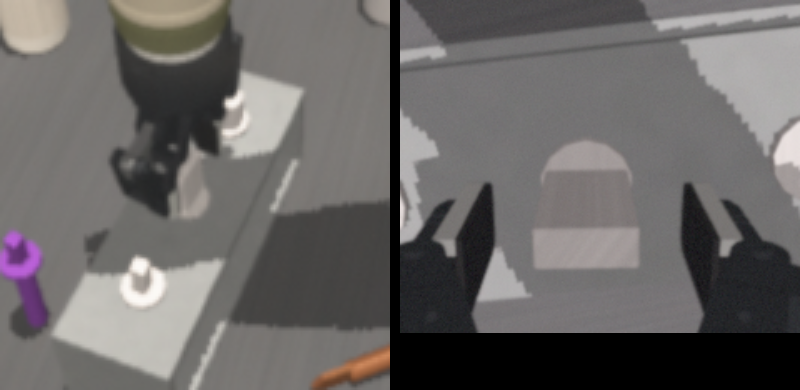

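The tang sits centred between the jaws and square to them. I'll descend and grip.

>>> servo_tool(increments=[{"offset": [0.6, 0, 0], "yaw": 0}, {"offset": [1.2, 0, 0], "yaw": 0}, {"offset": [1.5, 0, 0], "yaw": 0}, {"offset": [1.5, 0, 0], "yaw": 0}, {"offset": [1.5, 0, 0], "yaw": 0}, {"offset": [1.5, 0, 0], "yaw": 0}, {"offset": [1.5, 0, 0], "yaw": 0}, {"offset": [1.5, 0, 0], "yaw": 0}])

```text
clock: 4.3
tcp_pos: [0.5365, 0.2772, 0.1064]
orientation: [0.703, 0.079, 0.703, -0.079]
wrist_force: [0.3, -0.8, 0.1]
finger_gap: 0.0556
```

>>> servo_tool(increments=[{"offset": [0, 0, 0], "yaw": 0}, {"offset": [0, 0, 0], "yaw": 0}, {"offset": [0, 0, 0], "yaw": 0}, {"offset": [0, 0, 0], "yaw": 0}, {"offset": [0, 0, 0], "yaw": 0}, {"offset": [0, 0, 0], "yaw": 0}, {"offset": [-0.3, 0, 0], "yaw": 0}, {"offset": [-0.6, 0, 0], "yaw": 0}], claw=0.2, force=40)

```text
clock: 5.1
tcp_pos: [0.5359, 0.2771, 0.1117]
orientation: [0.702, 0.079, 0.703, -0.079]
wrist_force: [0.3, 0.9, -2.0]
finger_gap: 0.0271
```

```bash
python3 -c "
from h import *
where([.5367,.276,.167],77)"
```

```text
t 5.1 tcp [0.5359 0.2771 0.1117] yang 77.14 down [-1.3e-03 -2.0e-04 -1.0e+00] gap 0.0271 F [ 0.3  0.9 -2. ] T [ 0.02 -0.03  0.05] q [20. 24. -5. 61.  0. 33.]
offset cm [-5.53 -0.1   0.1 ] yaw 0.13534577311318685
```

>>> servo_tool(increments=[{"offset": [-0.8, 0, 0], "yaw": 0}, {"offset": [-1.8, 0, 0], "yaw": 0}, {"offset": [-3, 0, 0], "yaw": 0}, {"offset": [-4.2, 0, 0], "yaw": 0}, {"offset": [-5, 0, 0], "yaw": 0}, {"offset": [-5.4, 0, 0], "yaw": 0}, {"offset": [-5.4, 0, 0], "yaw": 0}, {"offset": [-5.4, 0, 0], "yaw": 0}])

```text
clock: 5.9
tcp_pos: [0.5362, 0.2771, 0.166]
orientation: [0.703, 0.079, 0.703, -0.079]
wrist_force: [0.2, -0.4, -2.7]
finger_gap: 0.0273
```

```bash
python3 -c "
from h import *
snap('wrist','wrist3');snap('side','side3')
where([.5367,.276,.167],77)
im=cv2.imread('pics/side3.png')[170:300,160:290];im=cv2.resize(im,None,fx=3,fy=3);w=cv2.imread('pics/wrist3.png')[120:320,140:380];w=cv2.resize(w,(400,333));o=np.zeros((390,800,3),np.uint8);o[:,:390]=im;o[:333,400:]=w;cv2.imwrite('pics/m4.png',o)"
```

```text
t 6.0 tcp [0.5359 0.277  0.1656] yang 77.13 down [-1.1e-03 -5.0e-04 -1.0e+00] gap 0.0277 F [-0.2  0.5 -2.6] T [ 0.04 -0.   -0.04] q [20. 23.  0. 68. -0. 33.]
offset cm [-0.14 -0.08  0.1 ] yaw 0.1276935049821475
```

View pics/m4.png

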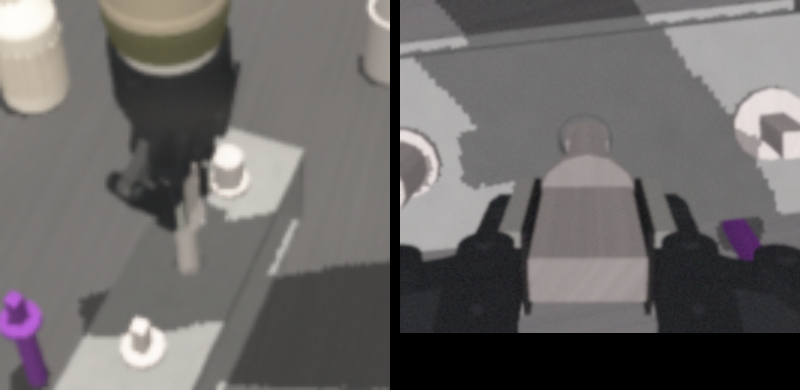

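The drill has lifted cleanly and hangs upright, with the blade still in the hole. Next I lever it towards tool -z, watching the force.

>>> servo_tool(increments=[{"offset": [0, 0, -0.5], "yaw": 0}, {"offset": [0, 0, -1], "yaw": 0}, {"offset": [0, 0, -1.4], "yaw": 0}, {"offset": [0, 0, -1.8], "yaw": 0}, {"offset": [0, 0, -2.2], "yaw": 0}, {"offset": [0, 0, -2.6], "yaw": 0}, {"offset": [0, 0, -3], "yaw": 0}, {"offset": [0, 0, -3], "yaw": 0}], force=25)

```text
clock: 6.8
tcp_pos: [0.5073, 0.283, 0.1661]
orientation: [0.703, 0.079, 0.702, -0.08]
wrist_force: [3.9, -2.9, -4.4]
finger_gap: 0.0275
```

```bash
cat > look.py <<'E'
import sys
from h import *
n=sys.argv[1]
snap('wrist','wrist'+n);snap('side','side'+n)
where()
im=cv2.imread(f'pics/side{n}.png')[170:300,160:290];im=cv2.resize(im,None,fx=3,fy=3);w=cv2.imread(f'pics/wrist{n}.png')[80:320,140:380];w=cv2.resize(w,(400,400));o=np.zeros((400,800,3),np.uint8);o[:390,:390]=im;o[:,400:]=w;cv2.imwrite(f'pics/m{n}.png',o)
E
python3 look.py 5
```

```text
t 6.9 tcp [0.5074 0.283  0.1661] yang 77.1 down [ 0.0011 -0.0021 -1.    ] gap 0.0278 F [ 3.2 -3.  -5.4] T [-1.   -0.89 -0.07] q [21. 20. -4. 66. -0. 34.]
```

View pics/m5.png

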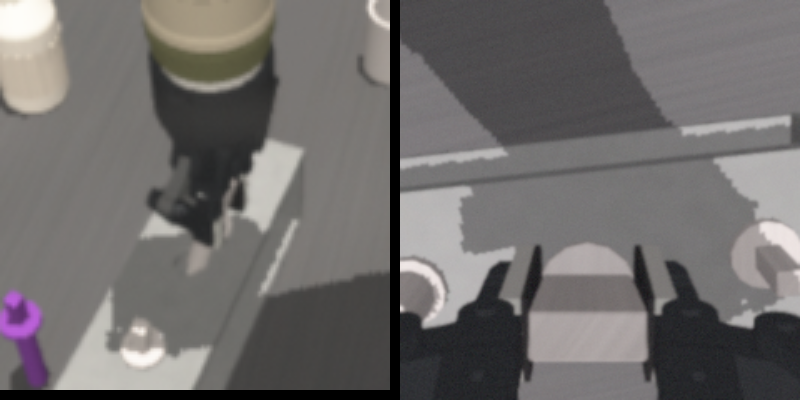

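>>> servo_tool(increments=[{"offset": [0, 0, -0.3], "yaw": 0}, {"offset": [0, 0, -0.6], "yaw": 0}, {"offset": [0, 0, -0.8], "yaw": 0}, {"offset": [0, 0, -0.8], "yaw": 0}, {"offset": [-1, 0, -0.8], "yaw": 0}, {"offset": [-3, 0, -0.8], "yaw": 0}, {"offset": [-5, 0, -0.8], "yaw": 0}, {"offset": [-6, 0, -0.8], "yaw": 0}])

```text
clock: 7.7
tcp_pos: [0.4991, 0.2864, 0.2283]
orientation: [0.703, 0.08, 0.702, -0.078]
wrist_force: [1.4, 0.4, -2.2]
finger_gap: 0.0273
```

```bash
python3 look.py 6
```

```text
t 7.8 tcp [0.4996 0.2864 0.228 ] yang 77.16 down [ 0.0024  0.0018 -1.    ] gap 0.0279 F [-0.1 -0.3 -2.5] T [-0.02 -0.02  0.03] q [22. 18.  2. 74.  0. 35.]
```

View pics/m6.png

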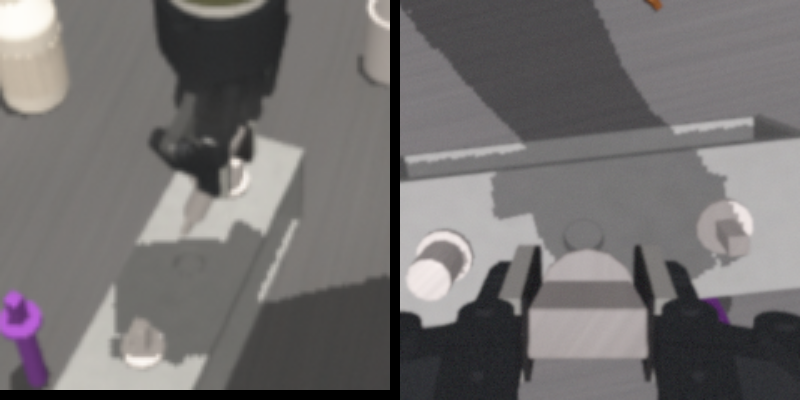

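View pics/wrist6.png

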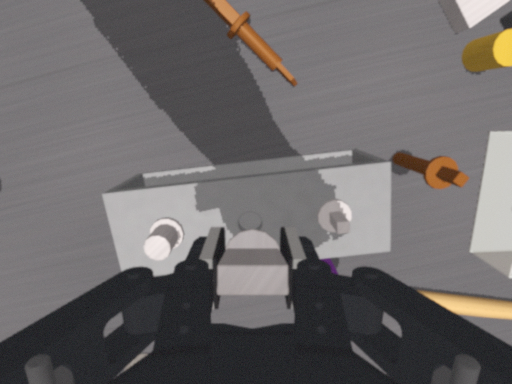

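The drill is clear of the rack and tilted. I'll fit planes to the tang's faces to measure the tilt.

```bash
cat > meas.py <<'E'
import sys
from h import *
n=sys.argv[1]; s,R=where()
z=load('wrist'+n);C=cloud(z);tcp=s['tcp_pos']
L=(C-tcp)@R   # tool coords
m=(z['d']>0)&(L[...,0]<-.005)&(L[...,0]>-.05)&(abs(L[...,1])<.0115)&(abs(L[...,2])<.035)
v,u=np.where(m);print('n',m.sum(),u.min(),u.max(),v.min(),v.max())
# normals by row: print profile at centre columns
for r in range(v.min(),v.max()+1,3):
    q=L[r][m[r]]; 
    if len(q): print(r,len(q),(q.mean(0)*1000).round(1))
E
python3 meas.py 6; python3 meas.py 3|tail -30
```

```text
t 7.8 tcp [0.4996 0.2864 0.228 ] yang 77.16 down [ 0.0024  0.0018 -1.    ] gap 0.0279 F [-0.1 -0.3 -2.5] T [-0.02 -0.02  0.03] q [22. 18.  2. 74.  0. 35.]
n 2536 222 281 251 295
251 2 [-5.3  0.6  0.2]
254 50 [-12.4  -0.1  -1.7]
257 53 [-20.    0.1  -4.1]
260 56 [-26.5  -0.1  -6. ]
263 58 [-32.6  -0.1  -7.9]
266 60 [-35.2  -0.1  -8. ]
269 60 [-35.7  -0.1  -7. ]
272 59 [-36.1   0.1  -5.9]
275 60 [-36.3  -0.1  -4.7]
278 59 [-36.7   0.1  -3.6]
281 60 [-37.1  -0.1  -2.6]
284 59 [-37.3   0.1  -1.4]
287 60 [-37.7  -0.1  -0.3]
290 59 [-38.    0.1   0.8]
293 59 [-38.5   0.1   1.8]
294 2 [-6.9 11.3 20. ]
297 2 [-7.6 11.3 20.4]
300 3 [-9.  11.2 20.4]
303 4 [-9.6 11.  20.9]
306 6 [-11.5  11.   20.5]
309 6 [-13.3  10.7  20.1]
312 9 [-14.8   5.7  19.9]
315 9 [-15.7   8.2  20.1]
318 10 [-16.8   6.1  20. ]
321 13 [-17.9   3.8  20.1]
324 53 [-12.2   0.9  25.4]
327 86 [-12.8   0.7  25.9]
330 100 [-13.7   0.1  26. ]
333 102 [-15.7  -0.2  25.3]
336 103 [-17.   -0.1  25.1]
339 103 [-18.1   0.   25. ]
342 106 [-19.1   0.   25. ]
345 108 [-20.4   0.   24.8]
348 111 [-22.2  -0.2  24. ]
351 114 [-23.4   0.1  23.7]
354 117 [-24.4  -0.2  23.6]
357 118 [-25.3  -0.   23.6]
360 121 [-26.3   0.   23.5]
363 122 [-27.1   0.1  23.5]
366 123 [-27.9   0.   23.4]
369 124 [-28.7  -0.1  23.4]
372 125 [-29.6  -0.1  23.4]
375 129 [-30.6  -0.2  23.1]
378 128 [-31.3  -0.1  23.1]
381 132 [-32.2   0.   22.9]
```

```bash
cat > tilt.py <<'E'
import sys
from h import *
def fit(n,tcp,yang):
    z=load('wrist'+n);C=cloud(z);a=np.radians(yang)
    Y=np.array([np.cos(a),np.sin(a),0]);Z=np.array([np.sin(a),-np.cos(a),0]);X=np.array([0,0,-1.])
    R=np.c_[X,Y,Z];L=(C-tcp)@R
    m=(z['d']>0)&(L[...,0]<-.012)&(L[...,0]>-.05)&(abs(L[...,1])<.0115)&(abs(L[...,2])<.03)
    v,u=np.where(m)
    # local normals via sobel-free window plane fits -> classify
    P=L[m]; rng=np.random.default_rng(0); out=[]
    rem=np.ones(len(P),bool)
    for k in range(2):
        best=None
        idx=np.where(rem)[0]
        for _ in range(400):
            p=P[rng.choice(idx,3,False)];nn=np.cross(p[1]-p[0],p[2]-p[0]);l=np.linalg.norm(nn)
            if l<1e-7: continue
            nn/=l;inl=rem&(abs((P-p[0])@nn)<.0008)
            if best is None or inl.sum()>best.sum(): best=inl
        q=P[best];c=q.mean(0);nn=np.linalg.svd(q-c)[2][2];nn*=np.sign(nn[0]*-1) if abs(nn[0])>.7 else np.sign(-nn[2])
        print(n,best.sum(),'c',(c*1000).round(1),'n',nn.round(3),'tilt about y', np.degrees(np.arctan2(nn[2],-nn[0]) if abs(nn[0])>.7 else np.arctan2(nn[0],-nn[2])).round(1), 'side',np.degrees(np.arcsin(nn[1])).round(1))
        rem&=~best
fit('3',[.5359,.277,.1656],77.13); fit('6',[.4996,.2864,.228],77.16)
if len(sys.argv)>1: fit(sys.argv[1],[float(x) for x in sys.argv[2:5]],float(sys.argv[5]))
E
python3 tilt.py
```

```text
3 1705 c [-27.  -0.  -5.] n [-0.007 -0.006 -1.   ] tilt about y -0.4 side -0.4
3 1222 c [-38.   -0.    1.3] n [-1.    -0.008  0.006] tilt about y 0.3 side -0.4
6 1460 c [-36.8   0.   -3.1] n [-0.954  0.    -0.301] tilt about y -17.5 side 0.0
6 583 c [-24.8   0.1  -5.5] n [ 0.281  0.004 -0.96 ] tilt about y 16.3 side 0.2
```

The tilt is about 17.4° with no sideways lean. I need about 2.6° more, so I'll put the blade back in the hole and lever about 5 mm further.

>>> servo_tool(increments=[{"offset": [1.5, 0, 0], "yaw": 0}, {"offset": [3.5, 0, 0], "yaw": 0}, {"offset": [5.2, 0, 0], "yaw": 0}, {"offset": [6.2, 0, 0], "yaw": 0}, {"offset": [6.2, 0, 0], "yaw": 0}, {"offset": [6.2, 0, -0.3], "yaw": 0}, {"offset": [6.2, 0, -0.55], "yaw": 0}, {"offset": [6.2, 0, -0.55], "yaw": 0}])

```text
clock: 8.6
tcp_pos: [0.4948, 0.286, 0.1639]
orientation: [0.703, 0.079, 0.702, -0.08]
wrist_force: [4.1, -3.3, -4.0]
finger_gap: 0.0277
```

>>> servo_tool(increments=[{"offset": [0, 0, 0], "yaw": 0}, {"offset": [-1.5, 0, 0], "yaw": 0}, {"offset": [-4, 0, 0], "yaw": 0}, {"offset": [-6.5, 0, 0], "yaw": 0}, {"offset": [-9, 0, 0], "yaw": 0}, {"offset": [-10, 0, 0], "yaw": 0}, {"offset": [-10, 0, 0], "yaw": 0}, {"offset": [-10, 0, 0], "yaw": 0}])

```text
clock: 9.4
tcp_pos: [0.4934, 0.2868, 0.263]
orientation: [0.702, 0.079, 0.703, -0.079]
wrist_force: [0.4, -0.0, -3.0]
finger_gap: 0.0279
```

```bash
python3 look.py 7|tee o; A=$(python3 -c "
from h import *
s=env.get_state();q=s['orientation'];R=Ro.from_quat([*q[1:],q[0]]).as_matrix();print(*s['tcp_pos'],np.degrees(np.arctan2(R[1,1],R[0,1])))"); python3 tilt.py 7 $A|tail -2
```

```text
t 9.5 tcp [0.4931 0.2866 0.2625] yang 77.13 down [-0.0028 -0.001  -1.    ] gap 0.0272 F [ 0.1 -0.7 -2.5] T [-0.    0.04 -0.01] q [22. 17.  6. 79.  0. 35.]
7 1436 c [-36.9   0.1  -2.9] n [-0.936  0.011 -0.351] tilt about y -20.5 side 0.7
7 426 c [-25.6  -0.2  -4.9] n [ 0.332 -0.001 -0.943] tilt about y 19.4 side -0.1
```

View pics/m7.png

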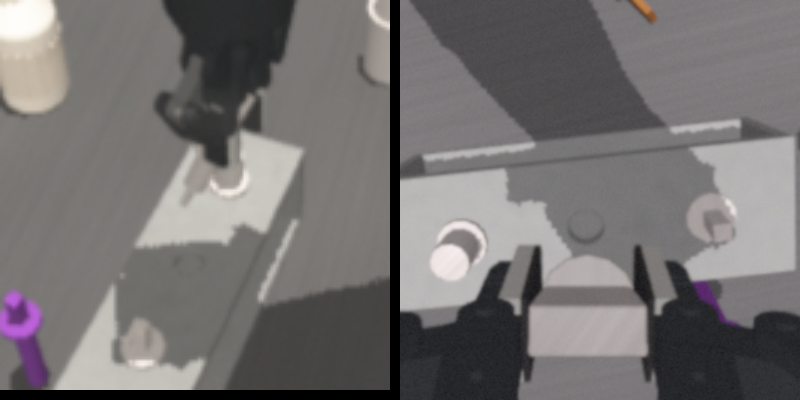

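The tilt is now about 20° (20.5° from the top face, 19.4° from the flat) with no sideways lean. In the tool frame the blade centre sits at about (75.9, 0, 38.2) mm. I'll firm up the grip and carry it towards the stand.

>>> servo_tool(increments=[{"offset": [0, 0, 0], "yaw": 0}, {"offset": [0, -1.5, 0.2], "yaw": 0}, {"offset": [0, -5, 0.8], "yaw": 0}, {"offset": [0, -9, 1.5], "yaw": 0}, {"offset": [0, -13.5, 2.2], "yaw": 0}, {"offset": [0, -18, 2.9], "yaw": 0}, {"offset": [0, -22.5, 3.7], "yaw": 0}, {"offset": [0, -27, 4.4], "yaw": 0}], force=70)

```text
clock: 10.3
tcp_pos: [0.4757, 0.0116, 0.2641]
orientation: [0.703, 0.079, 0.703, -0.079]
wrist_force: [1.2, -0.1, -2.4]
finger_gap: 0.0269
```

```bash
python3 -c "
from h import *
where([.455,-.236,.25],92)"
```

```text
t 10.3 tcp [0.4757 0.0116 0.2641] yang 77.13 down [-1.e-04 -4.e-04 -1.e+00] gap 0.0269 F [ 1.2 -0.1 -2.4] T [-0.02 -0.06 -0.01] q [-8.  6. -7. 76. -0.  5.]
offset cm [  1.42 -24.6    3.5 ] yaw -14.871724375864119
```

>>> servo_tool(increments=[{"offset": [0.2, -4.4, 0.6], "yaw": -3}, {"offset": [0.5, -8.8, 1.2], "yaw": -6}, {"offset": [0.8, -13, 1.8], "yaw": -9}, {"offset": [1.1, -17, 2.4], "yaw": -12}, {"offset": [1.4, -20.5, 2.9], "yaw": -14}, {"offset": [1.4, -23.2, 3.3], "yaw": -14.9}, {"offset": [1.4, -24.3, 3.5], "yaw": -14.9}, {"offset": [1.4, -24.3, 3.5], "yaw": -14.9}])

```text
clock: 11.1
tcp_pos: [0.456, -0.2322, 0.2499]
orientation: [0.707, -0.011, 0.707, 0.012]
wrist_force: [0.0, 0.6, -2.4]
finger_gap: 0.0271
```

Run:
```python
from h import *
snap('wrist','wrist8');snap('top','top8')
where([.4898,-.2363,.2359],92)
```

```text
t 11.2 tcp [ 0.4562 -0.2302  0.2501] yang 92.01 down [-5.e-04  9.e-04 -1.e+00] gap 0.027 F [-0.3 -0.  -1.8] T [-0.    0.07  0.02] q [-36.  11.  -4.  75.   0. -38.]
offset cm [ 1.42 -0.73  3.33] yaw 0.010826247311229054
```

View pics/wrist8.png

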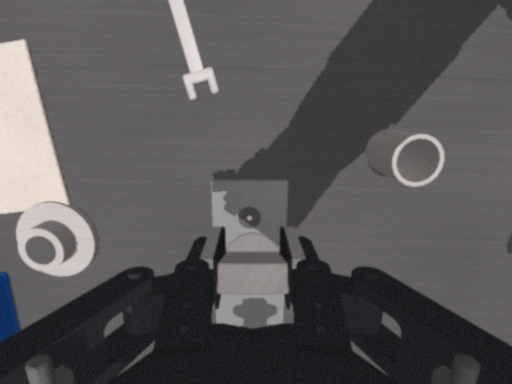

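```bash
python3 - <<'E'
from h import *
z=load('wrist8');t=load('top0');s=load('side0')
im=cv2.imread('pics/wrist8.png')[170:240,200:300];cv2.imwrite('pics/w8c.png',cv2.resize(im,None,fx=7,fy=7,interpolation=cv2.INTER_CUBIC))
def onz(z,uv,h):
    d=z['T'][:3,:3]@ray(z,[uv])[0];o=z['T'][:3,3];return o+d*(h-o[2])/d[2]
print(onz(z,(249.5,217.5),.012),pts(z,[(249,216)]))
print('t',onz(t,(369.4,196.4),.012),'s',onz(s,(272.75,148.25),.012))
print(tri(z,(249.5,217.5),t,(369.4,196.4)),tri(z,(249.5,217.5),s,(272.75,148.25)))
C=cloud(z);m=(C[...,2]>.004)&(C[...,2]<.02)&(z['d']>0);v,u=np.where(m);
print([onz(z,p,.010) for p in((211.5,181),(287,180.5))])
A=env.get_state();
q=A['orientation'];R=Ro.from_quat([*q[1:],q[0]]).as_matrix();open('a','w').write(' '.join(map(str,[*A['tcp_pos'],np.degrees(np.arctan2(R[1,1],R[0,1]))])))
E
python3 tilt.py 8 $(cat a)|tail -2
```

```text
[ 0.52727808 -0.23267821  0.012     ] [[ 0.52550589 -0.23339673  0.01117526]]
t [ 0.52675283 -0.23440501  0.012     ] s [ 0.5281245 -0.231578   0.012    ]
(array([ 0.52570572, -0.23296506,  0.01721479]), array([0.00056276])) (array([ 0.52802549, -0.23271183,  0.01090355]), array([0.00046989]))
[array([ 0.48010785, -0.28281061,  0.01      ]), array([ 0.47630061, -0.18623942,  0.01      ])]
8 1412 c [-36.1   0.1  -3.4] n [-0.933 -0.    -0.36 ] tilt about y -21.1 side -0.0
8 442 c [-25.5   0.1  -5.6] n [ 0.322  0.001 -0.947] tilt about y 18.8 side 0.1
```

View pics/w8c.png

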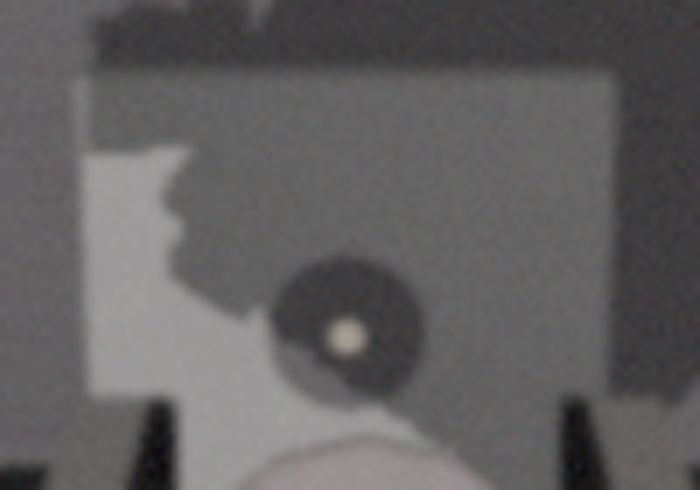

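View pics/top8.png

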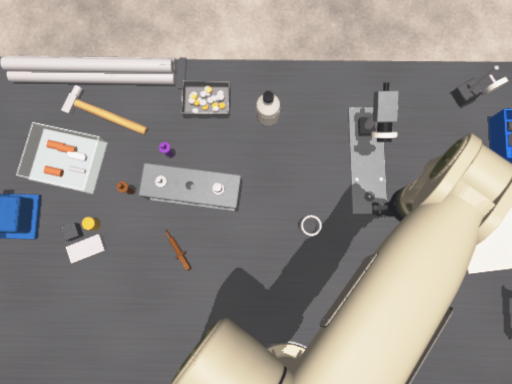

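The mark is at about (0.5275, -0.233) and the stand yaw about 2.2°. The wrist, side and plate-edge readings agree to about 2 mm. I'll do the final approach slowly.

>>> servo_tool(increments=[{"offset": [0.3, -0.2, 0.6], "yaw": -0.2}, {"offset": [0.6, -0.4, 1.3], "yaw": -0.2}, {"offset": [0.9, -0.56, 2.0], "yaw": -0.2}, {"offset": [1.2, -0.56, 2.7], "yaw": -0.2}, {"offset": [1.38, -0.56, 3.1], "yaw": -0.2}, {"offset": [1.38, -0.56, 3.3], "yaw": -0.2}, {"offset": [1.38, -0.56, 3.3], "yaw": -0.2}, {"offset": [1.38, -0.56, 3.3], "yaw": -0.2}])

```text
clock: 12.0
tcp_pos: [0.4898, -0.2353, 0.2366]
orientation: [0.707, -0.014, 0.707, 0.014]
wrist_force: [0.5, 0.7, -1.7]
finger_gap: 0.0272
```

```bash
python3 - <<'E'
from h import *
snap('wrist','wrist9');snap('side','side9');snap('top','top9')
where([.4896,-.2346,.2363],92.2)
A=env.get_state();
q=A['orientation'];R=Ro.from_quat([*q[1:],q[0]]).as_matrix();open('a','w').write(' '.join(map(str,[*A['tcp_pos'],np.degrees(np.arctan2(R[1,1],R[0,1]))])))
im=cv2.imread('pics/side9.png')[20:170,170:320];im=cv2.resize(im,None,fx=4,fy=4,interpolation=cv2.INTER_CUBIC);cv2.imwrite('pics/m9.png',im)
im=cv2.imread('pics/top9.png')[90:220,330:420];im=cv2.resize(im,None,fx=4,fy=4,interpolation=cv2.INTER_CUBIC);cv2.imwrite('pics/n9.png',im)
s=load('side9')
f=np.array([.5275,-.2332,.160]);a=np.radians(2.2);X=np.array([np.cos(a),np.sin(a),0]);Z=np.array([0,0,1.]);dz=-np.sin(np.radians(20))*X+np.cos(np.radians(20))*Z
print('expected side crop px: focus,tip,tangtop',(proj(s,[f,f-.015*dz,f+.12*dz])-[170,20])*4+1.5)
E
python3 tilt.py 9 $(cat a)|tail -2
```

```text
t 12.15 tcp [ 0.4897 -0.2353  0.2367] yang 92.22 down [ 2.e-04 -2.e-04 -1.e+00] gap 0.027 F [-0.4  0.5 -1.5] T [-0.03  0.03  0.01] q [-34.  14.  -2.  74.  -0. -36.]
offset cm [ 0.04  0.07 -0.01] yaw 0.018679251868661595
expected side crop px: focus,tip,tangtop [[422.15272575 366.01501675]
 [414.82973341 380.39458113]
 [486.16951594 240.31917047]]
9 1476 c [-36.2  -0.   -3. ] n [-0.932 -0.006 -0.361] tilt about y -21.2 side -0.3
9 404 c [-25.    0.1  -5. ] n [ 0.332  0.    -0.943] tilt about y 19.4 side 0.0
```

View pics/m9.png

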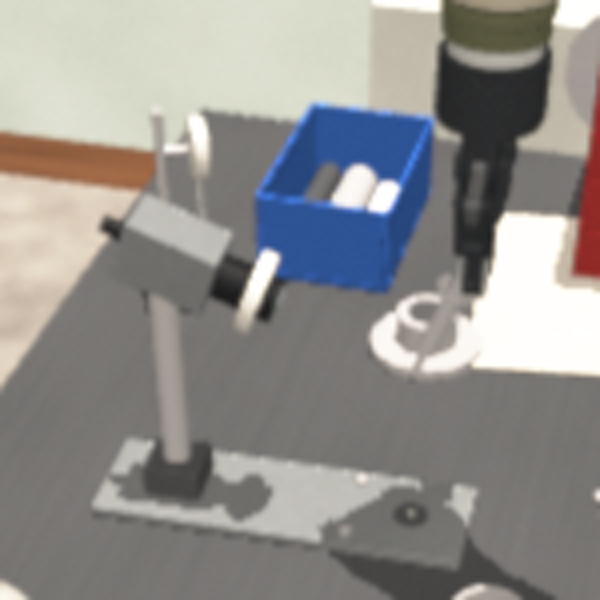

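View pics/wrist9.png

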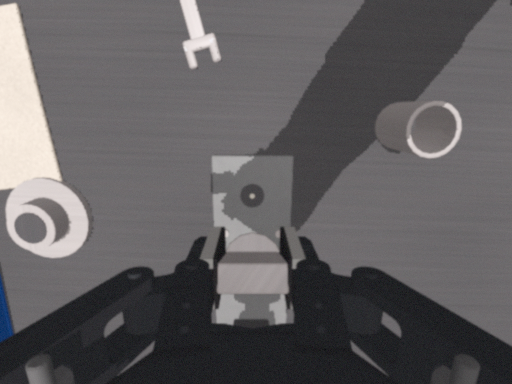

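Run:
```python
from h import *
s=load('side9')
f=np.array([.5275,-.2332,.160]);a=np.radians(2.2);X=np.array([np.cos(a),np.sin(a),0]);Y=np.array([-np.sin(a),np.cos(a),0]);Z=np.array([0,0,1.])
S=12;x0,y0,w,h=258,80,50,45
im=cv2.imread('pics/side9.png')[y0:y0+h,x0:x0+w];A=cv2.resize(im,None,fx=S,fy=S,interpolation=cv2.INTER_CUBIC)
B=A.copy()
for th,col in((20,(0,0,255)),(16,(0,255,0)),(24,(255,0,0))):
    t=np.radians(th);dz=-np.sin(t)*X+np.cos(t)*Z
    p=((proj(s,[f-.015*dz,f+.07*dz,f+.12*dz])-[x0,y0]+.5)*S).astype(int)
    cv2.polylines(B,[p.reshape(-1,1,2)],False,col,1)
cv2.imwrite('pics/o9.png',np.vstack([A[:, :],])); cv2.imwrite('pics/p9.png',B)
C=cloud(s);cam=np.c_[X,Y,Z];L=(C-f)@cam
m=(s['d']>0)&(abs(L[...,1])<.03)&(L[...,2]>-.03)&(L[...,2]<.065)&(abs(L[...,0])<.06)
v,u=np.where(m)
for r in range(v.min(),v.max()+1):
    q=L[r][m[r]]
    if len(q): print(r,len(q),(q.mean(0)*1000).round(1),u[v==r].mean().round(1))
```

```text
95 2 [-24.2   4.7  63.2] 284.0
96 6 [-19.9   8.1  61.3] 282.3
97 7 [-19.2   8.8  58.3] 282.0
98 6 [-14.8   7.7  53.5] 280.5
99 6 [-15.1   8.   50.3] 280.5
100 6 [-12.    5.9  45.2] 279.5
101 6 [-12.2   6.2  41.9] 279.5
102 6 [-9.7  8.1 39.3] 278.5
103 6 [-9.6  6.1 34.5] 278.5
104 6 [-6.7  5.6 30.3] 277.5
105 6 [-3.7  4.8 25.8] 276.5
106 5 [-2.5  6.3 23. ] 276.0
107 5 [-2.7  5.9 19.2] 276.0
108 4 [-0.9  3.  13.5] 275.5
109 2 [ 1.3  8.1 12.8] 274.5
110 3 [3.3 4.2 6.4] 274.0
111 2 [4.5 5.3 3.3] 273.5
112 3 [ 6.2  3.1 -2.1] 273.0
113 2 [ 6.8  8.4 -2.3] 272.5
```

View pics/p9.png

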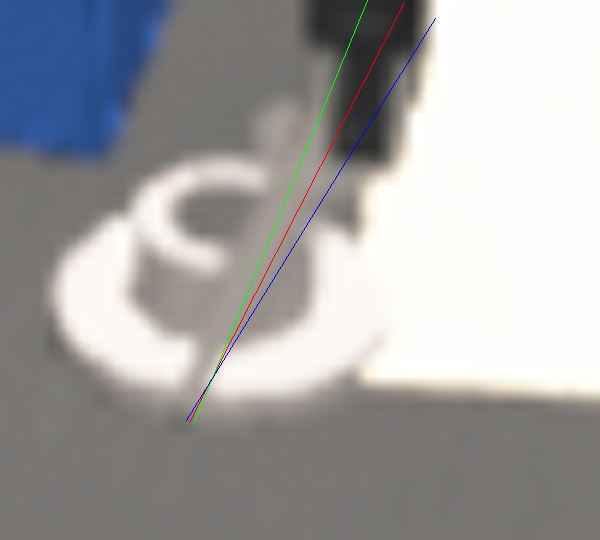

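The side overlay agrees to about 1–2 px, but the side depth hints at a tilt slightly above 20°. I'll fit the silhouette to settle it.

Run:
```python
from h import *
from scipy.optimize import least_squares
s=load('side9');s0=load('side0')
D=np.abs(s['p'].astype(float)-s0['p']).sum(-1)
f=np.array([.5275,-.2332,.160]);a=np.radians(2.2);X=np.array([np.cos(a),np.sin(a),0]);Y=np.array([-np.sin(a),np.cos(a),0]);Z=np.array([0,0,1.])
x0,y0,w,h=258,80,50,45
cv2.imwrite('pics/d9.png',cv2.resize(np.clip(D[y0:y0+h,x0:x0+w]*1.0,0,255).astype(np.uint8),None,fx=12,fy=12,interpolation=cv2.INTER_NEAREST))
for r in range(92,116): print(r,D[r,266:292].astype(int))
```

```text
92 [  9  15  13  18  18  16  13  14  15  16  16  18  23  77 129 122 121 125
 112  23 144 174 294 559 409 183]
93 [ 11  14  13  15  16  18  19  19  21  22  24  25  23  52  83  89 120 130
 121  47  22  41 162 437 328  91]
94 [ 13  15  16  17  16  22  22  21  23  26  23  23  20  19 107  99   5  94
 127 112  92  69  67 194 126  19]
95 [ 11  14  16  18  24  17  18  23  21  21  23  20  15  34 164 227 204  84
  53 104 108  80   3  21  12   0]
96 [ 15  15  15  24  18  15  26  21  16  18  15  18  18  35  36 185 253 248
 128  20  69  43  29   5   2   2]
97 [ 16  18  18  21  13  17  21  16  15  12  15  17  36  85  91  32 242 292
 222  50  22  20  24   5   3   2]
98 [ 21  27  18  15  13  15  19  12  15  14  18  21  62 108 123  34 235 265
 150  22  16  20  23   5   3   3]
99 [ 21  14  12  23  17  14  18  22  16  14   9  15  61  87  54 121 259 204
  59  14  23  20  15   4   4   3]
100 [ 14  10  10  25  23  20  17  21  22  19  37  94  85 119 163 244 263 140
   6  15  15  20   7   5   4   3]
101 [ 10  10  15  22  22  22  25  22  18  13  78 175 193 201 215 217 151  42
  19  12  12  11   8   5   4   4
[... 621 characters left out ...]
]
109 [ 18  14  11  12  11  12  10   9 114 161  60   2   9  12  12  10  12   9
  12  10  12  16  21  16   4   2]
110 [ 20  24  17  13  13  12   7  54 190 182  35   5  11  10  11  11  11  10
  11  16  23  26  18   7   4   3]
111 [ 18  20  25  24  20  14  11 132 214 109   8   7  12  13  12  12  13  16
  20  24  18  17  22  16  15  14]
112 [ 16  17  18  17  22  14  42 129 149  62   4  16  20  21  20  20  28  25
  21  22  17  18  20  15  19  17]
113 [14 15 17 17 18 18 14  8  3 10 20 22 19 20 21 20 21 19 18 18 18 14 14 16
 13 17]
114 [17 15 18 17 14 15  3  2 15 18 16 23 16 20 17 20 12 16 14 15 15 16 16 15
 14 16]
115 [16 15 13 13 11 18  5  1  9 17 21 15 16 13 19 18 15 14 15 14 16 16 14 17
 17 16]
```

View pics/d9.png

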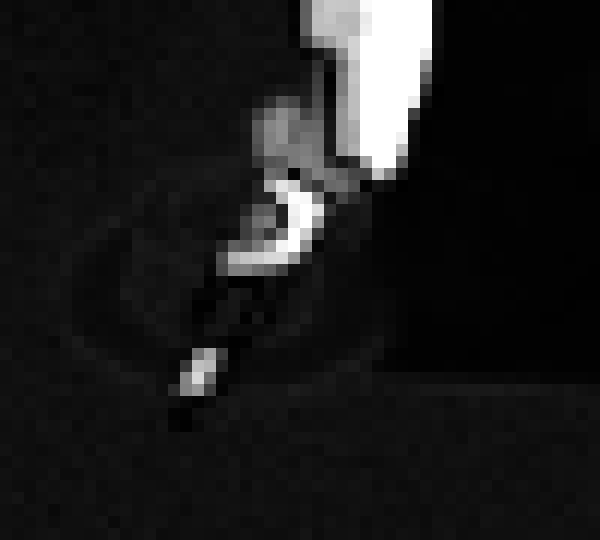

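Run:
```python
from h import *
from scipy.optimize import least_squares
s=load('side9')
f=np.array([.5275,-.2332,.160]);a=np.radians(2.2);X=np.array([np.cos(a),np.sin(a),0]);Y=np.array([-np.sin(a),np.cos(a),0]);Z=np.array([0,0,1.])
obs=np.array([(281.8,97),(281.3,98),(281,99),(280.1,100),(279.4,101),(274.8,109),(274.4,110),(273.95,111),(273.7,112)])
def res(p,full=False):
    th,dx=p;t=np.radians(th);dz=-np.sin(t)*X+np.cos(t)*Z
    L=np.linspace(-.02,.08,60);P=proj(s,f+dx/1000*X+L[:,None]*dz)
    o=np.argsort(P[:,1]);return np.interp(obs[:,1],P[o,1],P[o,0])-obs[:,0]
r=least_squares(res,[20,0]);print(r.x,r.fun.round(2)); print('at 20,0',res([20,0]).round(2)); print('22,2',res([22,2]).round(2))
J=r.jac;print('cov',np.sqrt(np.diag(np.linalg.inv(J.T@J)))*.3)
# calibration of side near here: mark, lens
c=(proj(s,[[.5275,-.2332,.012]])); print('mark pred',c,'seen 272.75,148.25')
```

```text
[22.19188412  3.80488991] [ 0.04 -0.03 -0.29  0.05  0.18  0.27  0.11 -0.01 -0.32]
at 20,0 [0.56 0.55 0.34 0.73 0.92 1.45 1.34 1.28 1.02]
22,2 [0.6  0.54 0.28 0.62 0.76 0.88 0.72 0.61 0.3 ]
cov [0.64294865 0.45364637]
mark pred [[273.03138919 147.98433417]] seen 272.75,148.25
```

Combining the views gives a tilt of about 21° and a blade about 3 mm too near the lens. I'll correct the position: 1 mm down, 0.8 mm sideways and 2.8 mm back.

>>> servo_tool(increments=[{"offset": [0.05, 0.04, -0.14], "yaw": 0}, {"offset": [0.1, 0.08, -0.28], "yaw": 0}, {"offset": [0.1, 0.08, -0.28], "yaw": 0}, {"offset": [0.1, 0.08, -0.28], "yaw": 0}, {"offset": [0.1, 0.08, -0.28], "yaw": 0}, {"offset": [0.1, 0.08, -0.28], "yaw": 0}, {"offset": [0.1, 0.08, -0.28], "yaw": 0}, {"offset": [0.1, 0.08, -0.28], "yaw": 0}])

```text
clock: 12.95
tcp_pos: [0.4871, -0.2346, 0.2355]
orientation: [0.707, -0.014, 0.707, 0.014]
wrist_force: [0.2, 0.6, -2.5]
finger_gap: 0.0271
```

```bash
python3 - <<'E'
from h import *
for k in range(3): snap('wrist',f'wrist1{k}')
snap('side','side10')
where([.487,-.2345,.2357],92.2)
A=env.get_state();
q=A['orientation'];R=Ro.from_quat([*q[1:],q[0]]).as_matrix();open('a','w').write(' '.join(map(str,[*A['tcp_pos'],np.degrees(np.arctan2(R[1,1],R[0,1]))])))
z=load('wrist11')
im=cv2.imread('pics/wrist11.png')[150:330,170:340];cv2.imwrite('pics/w11c.png',cv2.resize(im,None,fx=3.3,fy=3.3))
S=load('side10');s0=load('side0');D=np.abs(S['p'].astype(float)-s0['p']).sum(-1)
for r in range(94,116): print(r,D[r,266:292].astype(int))
E
for k in 10 11 12; do python3 tilt.py $k $(cat a)|tail -2; done
```

```text
t 13.15 tcp [ 0.4871 -0.2346  0.2355] yang 92.23 down [ 1.e-04 -1.e-04 -1.e+00] gap 0.027 F [ 0.2  0.  -2.9] T [-0.01  0.04 -0.01] q [-34.  14.  -2.  74.  -0. -36.]
offset cm [-0.02  0.01 -0.01] yaw 0.03312856686801524
94 [ 14  15  16  18  19  22  21  21  24  27  24  24  23  14  44  70   4 114
 132 140  70  11 169 375 383 255]
95 [ 15  13  17  18  25  17  17  23  24  22  23  21  23  14 102 206 199  77
  56 141 133  91 109 135  96  48]
96 [ 15  15  16  24  17  15  28  18  17  18  19  18  17   7  66 204 249 229
  98  71 123  82  51  16   6   0]
97 [ 15  14  18  21  14  15  20  15  13  12  14  16  17  31  57  40 230 265
 198  12  52  37   5   3   2   2]
98 [ 21  27  18  15  13  15  23  14  15  15  16  15  17  57  98  35 218 268
 188  38  15  20  21   5   3   3]
99 [ 21  15  12  22  17  14  19  19  19  15  15   8  10  51  44 110 240 254
 116   2  23  20  18   4   4   4]
100 [ 14  10  10  26  23  20  18  19  23  24  15  40 100 141 163 225 239 189
  28  12  15  20   7   5   4   3]
101 [ 12  10  15  24  22  22  23  23  18  19  12  78 175 208 207 192 141  61
  13  12  12  12   8   4   4   4]
[... 1115 characters left out ...]
 19 21 20 17 16 20 14 11 17
 14 14]
114 [16 15 18 17 16 18 22 19 27 22 16 19 20 20 20 17 15 15 15 18 16 17 14 15
 14 15]
115 [15 16 15 14 14 17 20 27 27 23 21 15 16 16 18 17 18 16 15 17 16 17 14 16
 16 17]
10 1452 c [-36.2  -0.   -3. ] n [-0.941 -0.005 -0.337] tilt about y -19.7 side -0.3
10 413 c [-25.2   0.1  -5.2] n [ 0.333  0.002 -0.943] tilt about y 19.4 side 0.1
11 1457 c [-36.2  -0.2  -3.1] n [-0.936 -0.014 -0.353] tilt about y -20.6 side -0.8
11 409 c [-25.2  -0.   -5.2] n [ 0.328 -0.    -0.945] tilt about y 19.2 side -0.0
12 1437 c [-36.2   0.   -3.1] n [-0.935  0.007 -0.355] tilt about y -20.8 side 0.4
12 409 c [-25.1  -0.1  -5.2] n [ 0.336  0.001 -0.942] tilt about y 19.6 side 0.1
```

View pics/w11c.png

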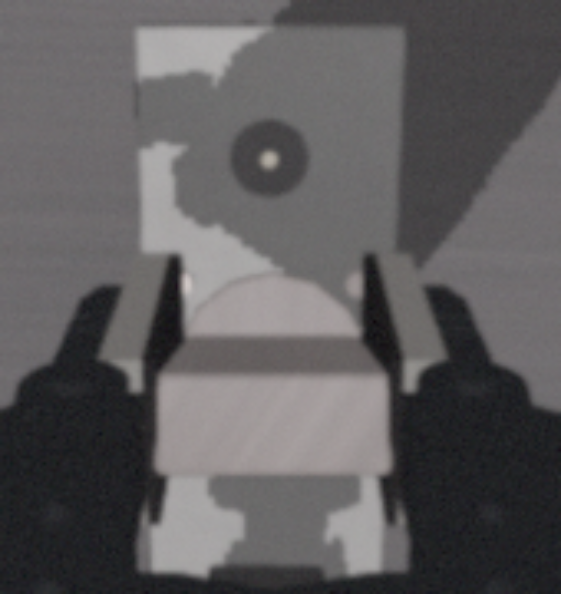

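Averaging three frames gives a tilt of about 20.3°. The wrist view says the blade is 1.8 mm short of the mark and the side view says about 0, so I'll split the difference with a small nudge and hold.

>>> servo_tool(increments=[{"offset": [-0.05, 0, 0.08], "yaw": 0}, {"offset": [-0.05, 0, 0.08], "yaw": 0}, {"offset": [-0.05, 0, 0.08], "yaw": 0}, {"offset": [-0.05, 0, 0.08], "yaw": 0}, {"offset": [-0.05, 0, 0.08], "yaw": 0}, {"offset": [-0.05, 0, 0.08], "yaw": 0}, {"offset": [-0.05, 0, 0.08], "yaw": 0}, {"offset": [-0.05, 0, 0.08], "yaw": 0}])

```text
clock: 13.95
tcp_pos: [0.4878, -0.2346, 0.236]
orientation: [0.707, -0.014, 0.707, 0.014]
wrist_force: [0.6, 0.7, -2.7]
finger_gap: 0.027
```

Run:
```python
from h import *
snap('side','side11')
s,_=where(); print(np.abs(s['qvel']).max())
```

```text
t 14.0 tcp [ 0.4878 -0.2346  0.236 ] yang 92.23 down [ 0.e+00 -1.e-04 -1.e+00] gap 0.0269 F [ 0.3  0.3 -3.5] T [ 0.04  0.04 -0.07] q [-34.  14.  -2.  74.  -0. -36.]
0.0017665044960247
```

View pics/side11.png

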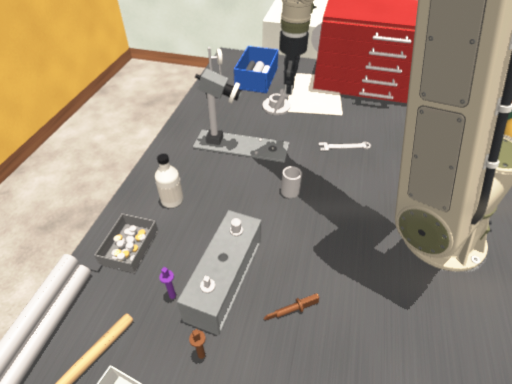

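In the side view the drill is held above the mark near (276,108). The countersink (236,226) and reamer (207,283) are still in the rack, and nothing else has moved. The arm is still, so I'm handing in.

```bash
python3 -c "
from h import *
print(env.hand_in())"
```

```text
the job is handed in; nothing more can be done
None
```

I pulled the spade drill out of the rack and handed in while holding it still, tang end up, with its blade at the camera's focus point (clock 14.0 s of 32).

**How it was tilted:** the moves can't tilt the tool, so I gripped the tang across its 28 mm width instead of the suggested 12 mm. I then levered the blade against the edge of its own rack hole, in two pushes of about 7 N, until the drill turned to the right angle between the pads. After that I raised the grip from 25 to 70 N and carried it to the stand.

**Last checks:**
- **Tilt:** about 20.3° on average over three wrist frames, against the 20° wanted. The tang's top face gave 19.7–20.8° and its flat 19.2–19.6°. An earlier side-view fit gave 22 ± 1°, so the views disagree by 1–2°.
- **Sideways lean:** within about 0.8° in any single frame, about 0° on average.
- **Blade position:** within about 1–2 mm of the focus point. The wrist view put the blade about 1 mm short of the mark along the stand, the side view about 1 mm past it. Height was about 160 mm.
- **Surroundings:** the arm was still and the wrist read only about the drill's weight (2–3.5 N). The reamer and countersink were still in the rack, and the stand and the other things on the bench showed no change in the side view.

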